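# Spring the green stock box open with the release dowel

## Robot

A 6-joint arm with a two-finger parallel gripper is mounted at the origin on the work surface. World frame = base frame: x ahead of the robot, y to its left, z up, the work surface at z = 0. Lengths are in m, angles in rad, forces in N, time in s.
With the tool pointing down it reaches from about 0.375 to 0.9 m from the base axis. Payload 3.1 kg.
Tool frame: the origin (TCP) lies midway between the tips of the shut fingers; the grasp point (between the pads) lies 19 mm behind it; z points along the fingers, y is the line along which they close (so a half turn about z gives the same grasp; the last joint's range is limited). The gripper opens to 87 mm and grips with 3 to 60 N. Pads are 19 mm wide; open, the fingers measure 117 mm over their backs; the gripper's body (75 mm by 190 mm) begins 51 mm behind the grasp point.
Start: joints at [0.948, 0.527, 1.433, -0, 1.181, -0.178], TCP at [0.269, 0.564, 0.223] pointing down, gripper open.
Joint ranges: [-3.08, 3.08], [-0.75, 2.2], [0.22, 2.44], [-1.43, 4.57], [0, 2.65], [-2.85, 2.85]. Speed limits (rad/s): [2.79, 2.79, 3.14, 3.14, 3.14, 3.14].

## Interface

Orientations are given as a unit quaternion [x, y, z, w].
In Python, from rig import get_obs, cams, job gives the robot as it stands.
- The arm moves only by the tool servo_tool, never from a script. Its argument "moves" is text: rows parted by semicolons, each of 5 numbers parted by spaces: the shift along the tool's x, y, z in m, then the turn about the tool's z in degrees, then the finger opening in m, from 0 to 0.087. In form: dx dy dz spin claw; .... A call has 1 to 10 rows; each row is the pose to reach, as a shift and turn from the pose commanded when the call began, along the tool's axes at that moment; what a row does not reach only later rows make up. A row lasts 1/12 s, in which the tool goes at most 41.7 mm and 7.16 degrees, less where a joint would pass 70% of its speed; a pose out of reach is approached as far as the arm can. A call with a gripper value outside its range is refused whole. The fingers move at their own pace and stop on an object; "grip_force" is the grip in N (left out, the last holds). Time passes only in rows, so rows that repeat a pose let the fingers close. It gives the time, the measured TCP pose, the force, the opening and the grip force at its end, in the units of the state.
- get_obs(): the state, without advancing time (a new reading comes with each control period).
- cams.camera(name): name is "scene" or "top" or "wrist"; returns the picture (384x512x3 uint8, blue, green, red); there is no depth.
- cams.camera_model(name): a dict with "fx", "fy", "cx", "cy" (pixels), "dist" ([k1, k2, p1, p2, k3] as OpenCV has them; the pictures are not rectified), "R" (3x3) and "t" (3): a world point X has camera coordinates R X + t. Camera axes: x right, y down, z forward; pixel columns grow to the right and rows downward; lengths in m; the calibration is good to about 2 mm. A picture is of the moment at which its call begins: read the wrist's pose just before it. camera_model takes no time and is no camera call; for the wrist camera it gives the pose at the moment of the call.
- job.hand_in(): hands the job in; it is judged then, once.
The state is a dict: "time": time; "q": joint angles; "joint_velocities": joint speeds; "joint_torque": joint torques, N m; "position": TCP position; "tool_rot": TCP orientation; "ft_force": force on the tool from outside, world axes, zero at the start; "moment": the same for the moment, N m; "grip_width": finger opening in m; "grip_force": force on a finger pad.
Only numpy, scipy, OpenCV 4.12 (cv2) and the standard library are available. Lean on these libraries where they do the work, as an engineer would, in place of code of your own. Each camera call takes 0.05 s, during which the arm holds its last target. There are 200 camera calls.

## Task

Take the red-handled wooden dowel from its stand and push it straight down through the hole in the top of the green stock box, pressing the spring catch inside until that box's drawer springs fully open. Then pull the dowel out and hang it back in its stand, upright with its collar resting on the stand; the blue box's drawer must stay shut.

Things in the scene. Friction and masses are not known exactly. Their poses are not given: they have to be found in the camera images.
- dowel: Wooden release dowel, hanging upright in the stand. Origin: centre of its lower tip; z up along its axis. From the tip up: pale shaft 12 mm in diameter, 60 mm long; brown collar 50 mm in diameter, 6 mm thick (60 to 66 mm above the tip); round red handle 26 mm in diameter (66 to 118 mm above the tip), grip it about 95 mm above the tip. About 60 g. At home its tip is 20 mm above the bench.
- stand: Dark wooden stand fixed to the bench, 90 by 90 mm, 80 mm high: a 10 mm top board on four thin legs, with a vertical through hole 32 mm in diameter at its centre, over a 6 mm base. Origin on the bench straight below the hole's centre, z up. The dowel hangs here with its collar flat on the board, its tip 20 mm above the origin.
- green_hole (a point): Centre of the mouth of the 28 mm round hole in the top of the GREEN steel stock box (fixed; 200 long, 120 wide, 100 mm high), level with its flat top, on its midline 35 mm from the end nearest the robot; z up, x towards its drawer end. 20 mm below the mouth is the spring catch's 40 mm brass pad; the drawer is let go once the dowel's tip is 35 mm below the mouth. The collar stops it at 60 mm.
- green_drawer (a joint): Opening of the green box's drawer in m: 0 shut and latched, 0.06 fully out. Its front bears a small brass stud. A spring throws it out at the end away from the robot, within half a second, once the catch is pressed (about 5 N to let go, 10 N with the collar on the box top). The catch springs back up when the dowel is withdrawn and the drawer stays out.
- blue_drawer (a joint): Opening of the drawer of the BLUE stock box, in m: 0 shut, 0.06 fully out. The box is the same as the green one but blue, with a hole and catch of its own, and stands beside it, on either side. Its drawer must stay shut.
Not all that is in view belongs to the job. There is more than one size of the dowel; the job needs the middle-sized. Of the things that look like the stand, take the one that is farthest to the robot's left at the start.

How it is judged:
On the way:
1. with the dowel's tip down in the green box's hole, the green drawer springs open (horizontal distance between dowel and green_hole below 0.018 m and z of dowel in the frame of green_hole below -0.015 m and value of joint green_drawer above 0.03 m), for 0.05 s.
At the end, for the whole second after the job is handed in: The green drawer is out by more than 50 mm, the blue drawer is shut (under 10 mm), and the dowel hangs at rest in the stand: its tip within 16 mm of the stand's centre sideways and 15 to 26 mm above the stand's origin, within 10 degrees of upright (value of joint green_drawer above 0.05 m and value of joint blue_drawer below 0.01 m and horizontal distance between dowel and stand below 0.016 m and z of dowel in the frame of stand between 0.015 and 0.026 m and angle between dowel's own z axis and vertical below 0.17 rad and linear speed of dowel below 0.02 m/s); the robot touches nothing.
It fails at once if the blue box's drawer is sprung open (value of joint blue_drawer above 0.015 m).
It also fails if it takes over 48 s, if anything falls off the work surface, if the arm or the gripper's body presses on something with over 40 N, if the wrist force passes 120 N, or if a joint passes its speed limit or range.

## Working session

There is one attempt and no reset: what is moved stays moved. The work goes in short steps, Python scripts to look and compute and a tool call to move; the robot and the scene stay as the last step left them, time stands still between calls to the robot, and variables do not carry over. Pictures are saved under pics/ and viewed, at most 10 in all, crops included, and the job is handed in when it is done.

Besides the shell and the picture viewer there is one more tool, called after "Emit:" by a JSON object that holds its "api" and its "payload", one argument or row to a line. servo_tool: Moves the arm, as the interface text tells. Its arguments: {"type":"object","properties":{"moves":{"type":"string"},"grip_force":{"type":"number"}},"required":["moves"]}

```bash
mkdir -p pics
cat > h.py <<'E'
import numpy as np, cv2
from rig import get_obs, cams, job
def ray(m,u,v):
    K=np.array([[m["fx"],0,m["cx"]],[0,m["fy"],m["cy"]],[0,0,1.]])
    p=cv2.undistortPoints(np.array([[[u,v]]],float),K,np.array(m["dist"],float))[0,0]
    R=np.array(m["R"]);t=np.array(m["t"])
    return -R.T@t, R.T@np.array([p[0],p[1],1.])
def atz(m,u,v,z):
    o,d=ray(m,u,v); return o+d*(z-o[2])/d[2]
def proj(m,X):
    K=np.array([[m["fx"],0,m["cx"]],[0,m["fy"],m["cy"]],[0,0,1.]])
    return cv2.projectPoints(np.array(X,float).reshape(-1,1,3),cv2.Rodrigues(np.array(m["R"]))[0],np.array(m["t"],float),K,np.array(m["dist"],float))[0][:,0]
E
python3 - <<'E'
from h import *
o=get_obs();print({k:np.round(v,3) for k,v in o.items()})
a=cams.camera("top");b=cams.camera("scene")
cv2.imwrite("pics/top.png",a);cv2.imwrite("pics/scene.png",b)
for n in("top","scene"):
    m=cams.camera_model(n);R=np.array(m["R"]);print(n,-R.T@np.array(m["t"]),R.round(2).tolist(),m["fx"])
E
```

```text
{'time': np.float64(0.0), 'q': array([ 0.948,  0.528,  1.434,  0.   ,  1.181, -0.178]), 'joint_velocities': array([-0.   , -0.001, -0.001,  0.001,  0.   ,  0.001]), 'joint_torque': array([-1.0000e-03, -4.4004e+01, -1.7659e+01,  6.3000e-02,  5.8000e-02,
       -0.0000e+00]), 'position': array([0.268, 0.564, 0.222]), 'tool_rot': array([ 0.221,  0.975, -0.001, -0.   ]), 'ft_force': array([ 0.155, -0.568,  0.614]), 'moment': array([-0.004,  0.024, -0.021]), 'grip_force': np.float64(0.0), 'grip_width': np.float64(0.087)}
top [ 0.25912545 -0.13393711  1.45674679] [[0.02, -1.0, 0.0], [-0.98, -0.02, -0.18], [0.18, -0.0, -0.98]] 417.3902988641462
scene [ 0.9757692  -0.55510837  0.93432191] [[0.62, 0.79, 0.02], [0.63, -0.48, -0.61], [-0.47, 0.39, -0.79]] 378.3773685350792
```

View pics/top.png

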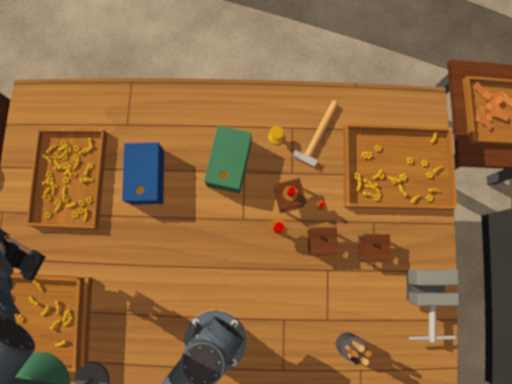

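View pics/scene.png

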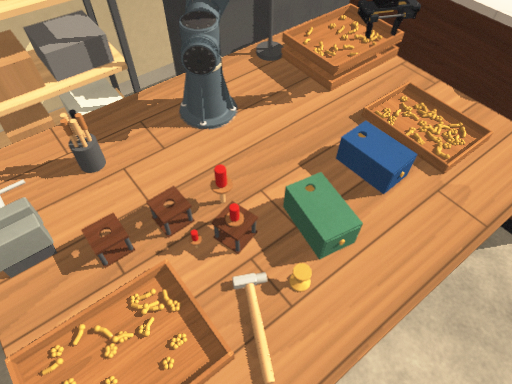

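The candidates in the top view are:
- **Stands:** (290,195), (322,241) and (374,248). The one at (290,195) is farthest to the robot's left.
- **Dowels:** (279,228) is tall, (291,191) is in that stand, and (321,205) is small. The one in the stand looks middle-sized.
- **Boxes:** green at (228,158), with its hole near (223,175); blue at (143,172).

I'll confirm these in one enlarged crop.

Run:
```python
import cv2,numpy as np
a=cv2.imread("pics/top.png")[120:260,200:340];b=cv2.imread("pics/scene.png")[155:275,180:380]
A=cv2.resize(a,None,fx=4,fy=4,interpolation=cv2.INTER_CUBIC)
cv2.imwrite("pics/c1.png",A)
B=cv2.resize(b,None,fx=4,fy=4,interpolation=cv2.INTER_CUBIC);cv2.imwrite("pics/c2.png",B)
```

```text
(no output)
```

View pics/c1.png

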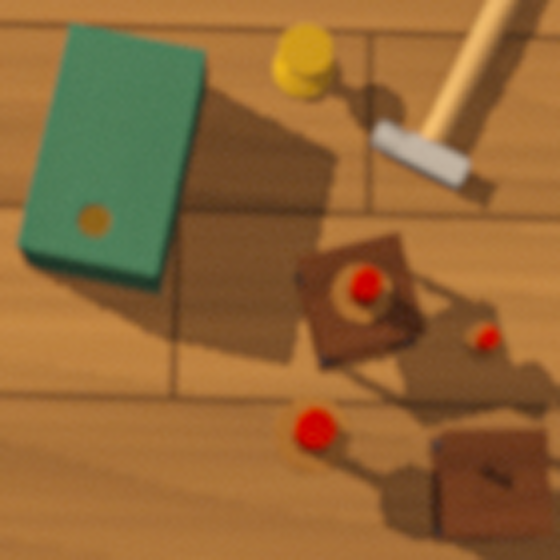

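View pics/c2.png

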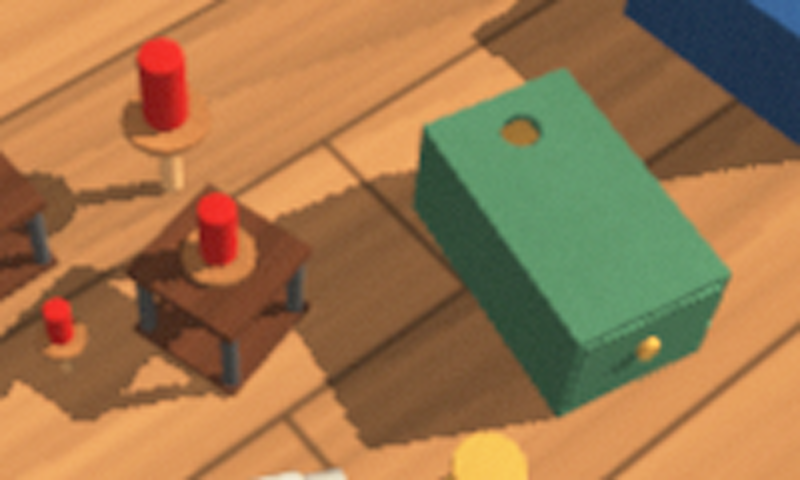

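The middle-sized dowel stands in the leftmost stand: handle top at c1 (367,284) and c2 (217,203). The tall dowel and the tiny one stand free. The green hole is at c1 (95,220) and c2 (521,131). Next I'll triangulate.

```bash
cat >> h.py <<'E'
T=lambda c,r:(200+(c+.5)/4-.5,120+(r+.5)/4-.5)
S=lambda c,r:(180+(c+.5)/4-.5,155+(r+.5)/4-.5)
def tri(p,q):
    (a,d),(b,e)=ray(cams.camera_model("top"),*p),ray(cams.camera_model("scene"),*q)
    s=np.linalg.lstsq(np.c_[d,-e],b-a,rcond=None)[0]
    x,y=a+d*s[0],b+e*s[1]; return (x+y)/2,np.linalg.norm(x-y)
E
python3 - <<'E'
from h import *
np.set_printoptions(precision=4,suppress=True)
mt,ms=cams.camera_model("top"),cams.camera_model("scene")
for n,p,q,z in[("handle",T(367,284),S(217,203),.138),("collar",T(361,292),S(218,257),.086),("hole",T(95,220),S(521,131),.1),("tall top",T(316,429),S(162,54),.17),("small top",T(488,337),S(58,306),.06)]:
    print(n,tri(p,q),atz(mt,*p,z),atz(ms,*q,z))
print("stand",np.mean([atz(mt,*T(*c),.08) for c in[(297,257),(399,235),(422,340),(323,367)]],0),np.mean([atz(ms,*S(*c),.08) for c in[(130,268),(210,187),(312,250),(232,335)]],0))
bt=np.array([atz(mt,*T(*c),.1) for c in[(70,25),(206,50),(157,277),(22,243)]]);bs=np.array([atz(ms,*S(*c),.1) for c in[(730,273),(583,347),(425,128),(568,70)]])
for b in(bt,bs):
    print(b)
    f=(b[0]+b[1])/2;n=(b[2]+b[3])/2;u=(f-n)/np.linalg.norm(f-n);print("hole",n+.035*u,np.degrees(np.arctan2(u[1],u[0])),(f+n)/2-.065*u)
E
```

```text
handle (array([ 0.4993, -0.2399,  0.139 ]), np.float64(0.001796014803868147)) [ 0.499  -0.2407  0.138 ] [ 0.4991 -0.2387  0.138 ]
collar (array([ 0.502 , -0.2411,  0.0809]), np.float64(0.0016870055728824248)) [ 0.5015 -0.24    0.086 ] [ 0.5044 -0.2437  0.086 ]
hole (array([ 0.5551, -0.0164,  0.0984]), np.float64(0.0010698954028146674)) [ 0.5544 -0.017   0.1   ] [ 0.5561 -0.017   0.1   ]
tall top (array([ 0.3808, -0.2001,  0.1496]), np.float64(0.002067601539392513)) [ 0.3784 -0.1999  0.17  ] [ 0.3968 -0.2084  0.17  ]
small top (array([ 0.4673, -0.3474,  0.0786]), np.float64(0.0004170738326380506)) [ 0.47   -0.3505  0.06  ] [ 0.4563 -0.3427  0.06  ]
stand [ 0.4962 -0.24    0.08  ] [ 0.5034 -0.2407  0.08  ]
[[ 0.7241  0.0113  0.1   ]
 [ 0.7044 -0.1053  0.1   ]
 [ 0.5075 -0.0701  0.1   ]
 [ 0.5334  0.043   0.1   ]]
hole [ 0.5549 -0.0195  0.1   ] -9.781814679226137 [ 0.5533 -0.0192  0.1   ]
[[ 0.7272  0.0107  0.1   ]
 [ 0.7083 -0.1056  0.1   ]
 [ 0.5129 -0.069   0.1   ]
 [ 0.5354  0.0492  0.1   ]]
hole [ 0.5585 -0.0166  0.1   ] -10.963112072450073 [ 0.5571 -0.0163  0.1   ]
```

Emit:
{"api": "servo_tool", "payload": {
  "moves": "-0.026 -0.029 0 0 0.087; -0.052 -0.058 0 0 0.087; -0.078 -0.088 0 0 0.087; -0.104 -0.117 0 0 0.087; -0.13 -0.146 0 0 0.087; -0.156 -0.176 0 0 0.087; -0.182 -0.205 0 0 0.087; -0.208 -0.234 0 0 0.087; -0.234 -0.264 0 0 0.087; -0.26 -0.293 0 0 0.087",
  "grip_force": 25
}}

```text
time: 0.93
position: [0.3773, 0.186, 0.2224]
tool_rot: [0.22, 0.975, -0.0, -0.0]
ft_force: [0.8, 0.5, 0.5]
grip_width: 0.0871
grip_force: 0.0
```

Emit:
{"api": "servo_tool", "payload": {
  "moves": "-0.026 -0.029 0 0 0.087; -0.052 -0.058 0 0 0.087; -0.078 -0.088 0 0 0.087; -0.104 -0.117 0 0 0.087; -0.13 -0.146 0 0 0.087; -0.156 -0.176 0 0 0.087; -0.182 -0.205 0 0 0.087; -0.208 -0.234 0 0 0.087; -0.234 -0.264 0 0 0.087; -0.26 -0.293 0 0 0.087"
}}

```text
time: 1.77
position: [0.486, -0.1905, 0.2222]
tool_rot: [0.221, 0.975, 0.0, -0.0]
ft_force: [0.9, -0.9, -0.8]
grip_width: 0.087
grip_force: 0.0
```

Emit:
{"api": "servo_tool", "payload": {
  "moves": "-0.018 -0.02 0 0 0.087; -0.035 -0.039 0 0 0.087; -0.035 -0.039 0 0 0.087; -0.035 -0.039 0 0 0.087; -0.035 -0.039 0 0 0.087"
}}

```text
time: 2.18
position: [0.5001, -0.2378, 0.2219]
tool_rot: [0.221, 0.975, 0.001, -0.001]
ft_force: [-0.6, -0.1, -0.1]
grip_width: 0.0869
grip_force: 0.0
```

Run:
```python
from h import *
m=cams.camera_model("wrist");a=cams.camera("wrist")
cv2.imwrite("pics/w1.png",a);np.save("w1.npy",m,allow_pickle=True)
print(proj(m,[[.5,-.24,.138],[.5,-.24,.086],[.5,-.24,.08]]),get_obs()["position"])
hsv=cv2.cvtColor(a,cv2.COLOR_BGR2HSV)
k=(((hsv[...,0]<6)|(hsv[...,0]>174))&(hsv[...,1]>200)&(hsv[...,2]>90)).astype(np.uint8)
n,l,s,c=cv2.connectedComponentsWithStats(k)
for i in range(1,n):
    if s[i,4]>60: print(s[i],c[i])
```

```text
[[255.87140797 197.66207005]
 [256.08456309 181.75534657]
 [256.10488394 180.24057398]] [ 0.500101   -0.23731745  0.22209   ]
```

View pics/w1.png

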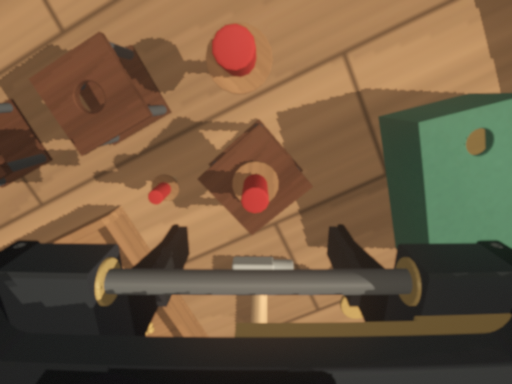

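The handle top shows at (255,197) and the collar at (255,183), against predictions of (256,198) and (256,182), so the tool is aligned. The green hole shows at (479,142). Descending to grip.

Emit:
{"api": "servo_tool", "payload": {
  "moves": "-0.001 -0.002 0.03 0 0.087; -0.001 -0.002 0.06 0 0.087; -0.001 -0.002 0.085 0 0.087; -0.001 -0.002 0.105 0 0.087; -0.001 -0.002 0.118 0 0.087; -0.001 -0.002 0.126 0 0.087; -0.001 -0.002 0.126 0 0.06; -0.001 -0.002 0.126 0 0.04; -0.001 -0.002 0.126 0 0.02; -0.001 -0.002 0.126 0 0.015",
  "grip_force": 25
}}

```text
time: 3.07
position: [0.5017, -0.2413, 0.0978]
tool_rot: [0.22, 0.975, -0.001, 0.001]
ft_force: [-0.2, -0.9, 0.0]
grip_width: 0.0682
grip_force: 0.0
```

Emit:
{"api": "servo_tool", "payload": {
  "moves": "0 0 0 0 0.01; 0 0 0 0 0.01; 0 0 0 0 0.01; 0 0 0 0 0.01; 0 0 0 0 0.01"
}}

```text
time: 3.48
position: [0.501, -0.2411, 0.0967]
tool_rot: [0.221, 0.975, -0.0, 0.0]
ft_force: [-0.4, 0.3, 0.2]
grip_width: 0.0352
grip_force: 0.0
```

Run:
```python
from h import *
m=np.load("w1.npy",allow_pickle=True).item()
print(atz(m,479,142,.1))
```

```text
[ 0.55542372 -0.0176077   0.1       ]
```

Emit:
{"api": "servo_tool", "payload": {
  "moves": "0 0 0 0 0.01; 0 0 0 0 0.01; 0 0 0 0 0.01; 0 0 0 0 0.01; 0 0 0 0 0.01; 0 0 0 0 0.01",
  "grip_force": 35
}}

```text
time: 3.98
position: [0.501, -0.2411, 0.0965]
tool_rot: [0.221, 0.975, 0.0, -0.0]
ft_force: [0.6, -0.3, 0.2]
grip_width: 0.0252
grip_force: 35.0
```

Emit:
{"api": "servo_tool", "payload": {
  "moves": "0 0 -0.02 0 0.01; 0 0 -0.045 0 0.01; 0 0 -0.075 0 0.01; 0 0 -0.105 0 0.01; 0 0 -0.125 0 0.01; 0 0 -0.125 0 0.01; 0 0 -0.125 0 0.01"
}}

```text
time: 4.57
position: [0.5014, -0.2412, 0.2223]
tool_rot: [0.221, 0.975, -0.0, 0.001]
ft_force: [0.2, -0.2, -0.8]
grip_width: 0.0253
grip_force: 35.0
```

Emit:
{"api": "servo_tool", "payload": {
  "moves": "0.006 0.028 0 0 0.01; 0.012 0.06 0 0 0.01; 0.02 0.095 0 0 0.01; 0.028 0.13 0 0 0.01; 0.035 0.165 0 0 0.01; 0.041 0.195 0 0 0.01; 0.045 0.215 0 0 0.01; 0.047 0.225 0 0 0.01; 0.047 0.225 0 0 0.01; 0.047 0.225 0 0 0.01"
}}

```text
time: 5.4
position: [0.5546, -0.0179, 0.2202]
tool_rot: [0.22, 0.975, -0.0, -0.001]
ft_force: [0.4, -0.6, -0.4]
grip_width: 0.0253
grip_force: 35.0
```

Run:
```python
from h import *
p=get_obs()["position"];print(p)
b=cams.camera("scene");w=cams.camera("wrist");mw=cams.camera_model("wrist")
print(proj(mw,[[.5555,-.0175,.1],[p[0],p[1],p[2]-.076]]))
m=cams.camera_model("scene");print(proj(m,[[.5555,-.0175,.1],[p[0],p[1],p[2]-.076],[p[0],p[1],p[2]-.016]]))
c=cv2.resize(b[100:240,240:380],None,fx=4,fy=4,interpolation=cv2.INTER_CUBIC)
cv2.imwrite("pics/s2.png",np.hstack([c[:384*1+100],np.zeros((484,0,3),np.uint8)]));cv2.imwrite("pics/w2.png",w)
```

```text
[ 0.55459978 -0.01786607  0.22022065]
[[259.78505414 184.73912074]
 [259.30096673 198.50831446]]
[[309.57937318 187.32682948]
 [311.32147749 177.12454149]
 [314.3478914  162.32036078]]
```

View pics/s2.png

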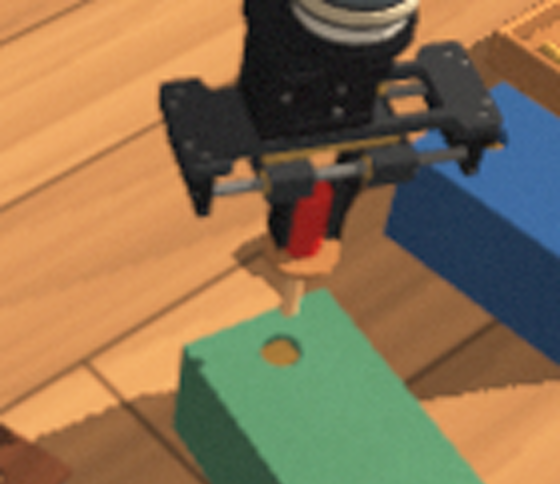

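View pics/w2.png

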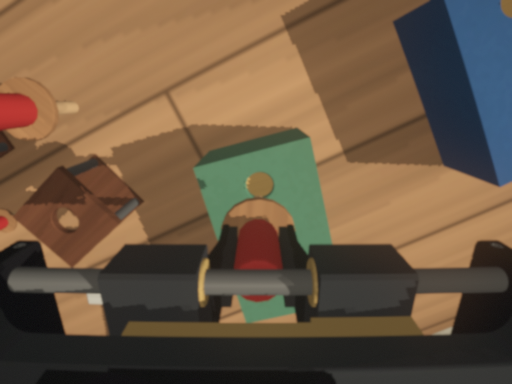

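The tip sits at s2 (290,312), which is full-frame (312,178) and matches the prediction of (311,177). The hole also matches. The tip is over the hole, so I'll push down.

Emit:
{"api": "servo_tool", "payload": {
  "moves": "0 0 0.015 0 0.01; 0 0 0.03 0 0.01; 0 0 0.04 0 0.01; 0 0 0.048 0 0.01; 0 0 0.055 0 0.01; 0 0 0.06 0 0.01; 0 0 0.06 0 0.01",
  "grip_force": 45
}}

```text
time: 6.08
position: [0.5548, -0.0179, 0.1606]
tool_rot: [0.221, 0.975, -0.0, -0.001]
ft_force: [-0.3, 0.2, -0.2]
grip_width: 0.0252
grip_force: 45.0
```

Emit:
{"api": "servo_tool", "payload": {
  "moves": "0 0 0.008 0 0.01; 0 0 0.016 0 0.01; 0 0 0.024 0 0.01; 0 0 0.032 0 0.01; 0 0 0.038 0 0.01; 0 0 0.038 0 0.01; 0 0 0.038 0 0.01; 0 0 0.038 0 0.01; 0 0 0.038 0 0.01; 0 0 0.038 0 0.01"
}}

```text
time: 6.92
position: [0.5565, -0.018, 0.1241]
tool_rot: [0.22, 0.975, -0.0, 0.001]
ft_force: [-0.4, 0.3, 6.8]
grip_width: 0.0252
grip_force: 45.0
```

Run:
```python
from h import *
b=cams.camera("scene")
cv2.imwrite("pics/s3.png",cv2.resize(b[100:290,240:430],None,fx=3,fy=3,interpolation=cv2.INTER_CUBIC))
```

```text
(no output)
```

View pics/s3.png

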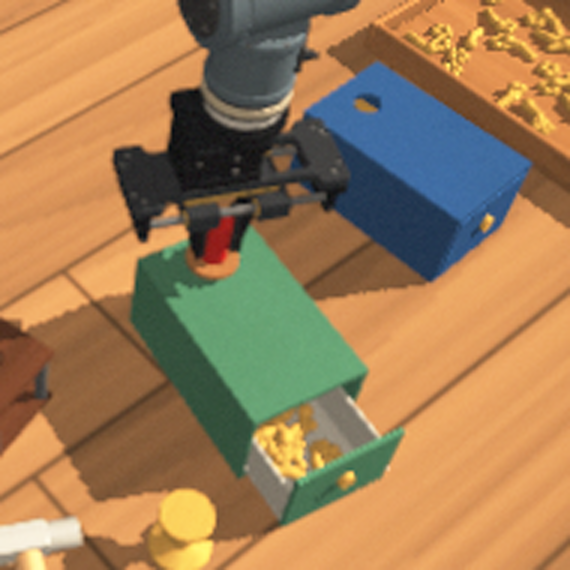

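The green drawer is fully out, with its front at s3 (340,475). The blue drawer is shut. Withdrawing and returning to the stand.

Emit:
{"api": "servo_tool", "payload": {
  "moves": "0 0 -0.015 0 0.01; 0 0 -0.035 0 0.01; 0 0 -0.06 0 0.01; 0 0 -0.085 0 0.01; 0 0 -0.098 0 0.01; 0 0 -0.098 0 0.01; 0 0 -0.098 0 0.01"
}}

```text
time: 7.55
position: [0.5551, -0.0175, 0.2212]
tool_rot: [0.221, 0.975, 0.0, -0.0]
ft_force: [0.2, 0.2, -0.9]
grip_width: 0.025
grip_force: 45.0
```

Emit:
{"api": "servo_tool", "payload": {
  "moves": "-0.005 -0.025 0 0 0.01; -0.012 -0.055 0 0 0.01; -0.019 -0.09 0 0 0.01; -0.026 -0.125 0 0 0.01; -0.033 -0.16 0 0 0.01; -0.039 -0.19 0 0 0.01; -0.044 -0.213 0 0 0.01; -0.047 -0.225 0 0 0.01; -0.047 -0.225 0 0 0.01; -0.047 -0.225 0 0 0.01"
}}

```text
time: 8.38
position: [0.5003, -0.2402, 0.2201]
tool_rot: [0.221, 0.975, 0.001, -0.001]
ft_force: [0.7, -0.1, -1.0]
grip_width: 0.0251
grip_force: 45.0
```

Run:
```python
from h import *
p=get_obs()["position"];print(p)
b=cams.camera("scene")
m=cams.camera_model("scene");q=proj(m,[[.5005,-.2405,.08],[p[0],p[1],p[2]-.076],[p[0],p[1],p[2]-.016]]);print(q,(q-[170,140]+.5)*4-.5)
cv2.imwrite("pics/s4.png",cv2.resize(b[140:270,170:300],None,fx=4,fy=4,interpolation=cv2.INTER_CUBIC))
```

```text
[ 0.50033275 -0.2402319   0.22012458]
[[234.30557279 218.54454645]
 [233.60201923 204.58132638]
 [232.82701275 190.2252048 ]] [[258.72229115 315.6781858 ]
 [255.90807691 259.82530552]
 [252.80805098 202.40081918]]
```

View pics/s4.png

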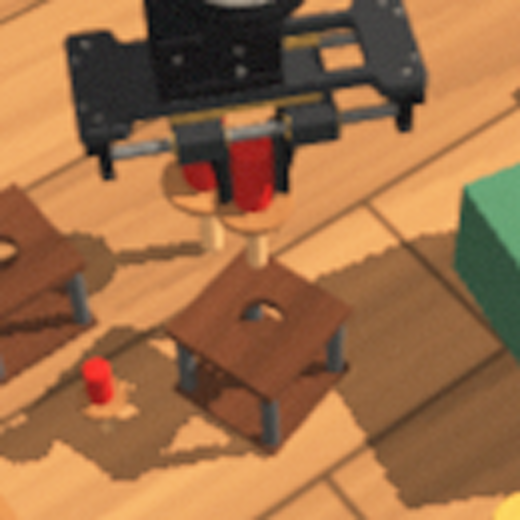

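The tip at s4 (257,265) is above the stand hole at (264,312), within a few mm of prediction. Lowering.

Emit:
{"api": "servo_tool", "payload": {
  "moves": "0 0 0.02 0 0.01; 0 0 0.04 0 0.01; 0 0 0.058 0 0.01; 0 0 0.075 0 0.01; 0 0 0.09 0 0.01; 0 0 0.103 0 0.01; 0 0 0.112 0 0.01; 0 0 0.119 0 0.01; 0 0 0.122 0 0.01; 0 0 0.122 0 0.01"
}}

```text
time: 9.27
position: [0.501, -0.2402, 0.0991]
tool_rot: [0.22, 0.975, 0.0, -0.0]
ft_force: [0.5, -0.7, -0.8]
grip_width: 0.0255
grip_force: 45.0
```

Emit:
{"api": "servo_tool", "payload": {
  "moves": "0 0 0.001 0 0.01; 0 0 0.002 0 0.01; 0 0 0.002 0 0.01; 0 0 0.002 0 0.01"
}}

```text
time: 9.6
position: [0.5012, -0.2413, 0.098]
tool_rot: [0.221, 0.975, -0.0, 0.0]
ft_force: [-0.5, -0.7, -0.2]
grip_width: 0.0252
grip_force: 45.0
```

Near home height with no contact force. Next: release, let it settle, rise clear and back off.

Emit:
{"api": "servo_tool", "payload": {
  "moves": "0 0 0.001 0 0.01; 0 0 0.001 0 0.03; 0 0 0.001 0 0.04; 0 0 0.001 0 0.06; 0 0 0.001 0 0.087; 0 0 0.001 0 0.087; 0 0 0.001 0 0.087; 0 0 0.001 0 0.087; 0 0 0.001 0 0.087; 0 0 0.001 0 0.087"
}}

```text
time: 10.43
position: [0.501, -0.241, 0.0965]
tool_rot: [0.221, 0.975, 0.0, 0.0]
ft_force: [-0.0, -0.6, 0.3]
grip_width: 0.075
grip_force: 0.0
```

Emit:
{"api": "servo_tool", "payload": {
  "moves": "0 0 0 0 0.087; 0 0 -0.01 0 0.087; 0 0 -0.03 0 0.087; 0 0 -0.055 0 0.087; 0 0 -0.085 0 0.087; 0 0 -0.115 0 0.087; 0 0 -0.14 0 0.087; 0 0 -0.14 0 0.087; 0 0 -0.14 0 0.087; 0 0 -0.14 0 0.087"
}}

```text
time: 11.27
position: [0.5004, -0.2406, 0.2364]
tool_rot: [0.221, 0.975, 0.0, -0.0]
ft_force: [-0.4, 1.0, -0.2]
grip_width: 0.087
grip_force: 0.0
```

Run:
```python
from h import *
m=cams.camera_model("wrist");w=cams.camera("wrist");b=cams.camera("scene")
print(proj(m,[[.5,-.24,.138],[.5,-.24,.086]]))
c=cv2.resize(b[140:270,170:300],(384,384),interpolation=cv2.INTER_CUBIC)
cv2.imwrite("pics/f.png",np.hstack([w[:,100:460],c]))
```

```text
[[258.51806936 190.97345204]
 [258.35169525 176.66972812]]
```

View pics/f.png

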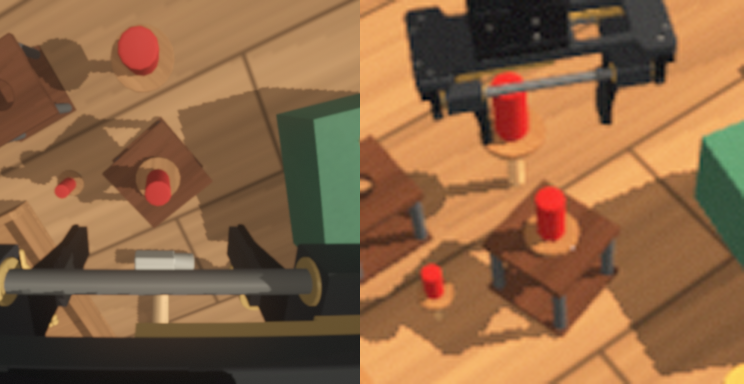

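The dowel hangs upright in the stand: handle at (158,190) in the wrist half, collar flat on the board. The gripper is clear, so I'm handing in.

```bash
python3 -c "
from rig import job
print(job.hand_in())"
```

```text
the job is handed in; nothing more can be done
None
```

I handed the job in at about 11 s of the 48 s limit: the green drawer is sprung open, the blue drawer was shut when last seen, and the dowel hangs upright in its stand with the gripper clear; the hand-in returned no verdict.

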